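Free and shift the selector on a gearbox trainer

ROBOT

A 7-joint arm with a two-finger parallel gripper is mounted at the origin on the work surface. World frame = base frame: x ahead of the robot, y to its left, z up, the work surface at z = 0. Lengths are in m, angles in rad, forces in N, time in s.
With the tool pointing down it reaches from about 0.425 to 0.875 m from the base axis. Payload 8.4 kg.
Tool frame: the origin (TCP) lies on the centre line of the jaws, within the pads' length; the fingertips stand 8 mm ahead of it and the grasp point (between the pads) lies 11 mm behind it; z points along the fingers, y is the line along which they close (so a half turn about z gives the same grasp; the last joint's range is limited). The gripper opens to 87 mm and grips with 3 to 60 N. Pads are 19 mm wide; open, the fingers measure 117 mm over their backs; the gripper's body (75 mm by 190 mm) begins 51 mm behind the grasp point.
Start: joints at [1.039, 0.333, 0.04, 1.465, -0.013, 1.343, -0.059], TCP at [0.273, -0.59, 0.231] pointing down, gripper open.
Joint ranges: [-2.58, 2.58], [-0.38, 2.09], [-1.3, 1.39], [0.25, 2.4], [-1.5, 4.64], [0.08, 2.09], [-2.65, 2.65]. Speed limits (rad/s): [2.22, 2.22, 2.79, 2.79, 3.14, 3.14, 3.14].

INTERFACE

Orientations are given as a unit quaternion [x, y, z, w].
In Python, from bench import arm gives the robot as it stands.
- The arm moves only by the shell command python3 -m handwheel 'ROWS' [OPENING] [FORCE]. ROWS is JSON, one flat list of numbers, 4 for each row, row after row: the shift along the tool's x, y, z in cm, then the turn about the tool's z in rad. A call has exactly 10 rows; each row is the pose to reach, as a shift and turn from the pose commanded when the call began, along the tool's axes at that moment; what a row does not reach only later rows make up. A row lasts 1/12 s, in which the tool goes at most 41.7 mm and 7.16 degrees, less where a joint would pass 70% of its speed; a pose out of reach is approached as far as the arm can. A call with a gripper value outside its range is refused whole. OPENING is the closure in counts, from 0 (fully open) to 255 (shut), set as the call begins (- or left out, the last holds). The fingers move at their own pace and stop on an object; FORCE is the grip in N (left out, the last holds). Time passes only in rows, so rows that repeat a pose let the fingers close, or fill a call up. It gives the time, the measured TCP pose, the force and the opening at its end, in the units of the state.
- arm.state(): the state, without advancing time (a new reading comes with each control period).
- arm.snapshot(name): name is "side" or "top" or "wrist"; returns (picture, depth): 420x560x3 uint8, red, green, blue; 420x560 float32, m along the optical axis (not along the pixel's ray), 0 where there is no reading.
- arm.camera_model(name): a dict with "fov_y" (degrees; the focal length in pixels is half the picture's height over the tangent of half this angle, whatever the lens; pixels are square), "cx", "cy" (the principal point, pixels), "world_from_camera" (4x4, takes a point from camera to world coordinates). Camera axes: x right, y down, z forward; pixel columns grow to the right and rows downward; lengths in m; the calibration is good to about 2 mm. A picture is of the moment at which its call begins: read the wrist's pose just before it. camera_model takes no time and is no camera call; for the wrist camera it gives the pose at the moment of the call.
- arm.hand_in(): hands the job in, once; it reports no verdict.
The state is a dict: "time_s": time; "qpos": joint angles; "qvel": joint speeds; "joint_torque": joint torques, N m; "tool_pos": TCP position; "tool_rot": TCP orientation; "contact_force": force on the tool from outside, world axes, zero at the start; "ft_torque": the same for the moment, N m; "opening": finger opening in m.
Only numpy, scipy, OpenCV 4.12 (cv2) and the standard library are available. Lean on these libraries where they do the work, as an engineer would, in place of code of your own. Each camera call takes 0.05 s, during which the arm holds its last target. There are 200 camera calls.

TASK

The selector knob on the sloping top of the gearbox trainer is held down by the wide washer of the wing-headed lock screw beside it, and nobody knows whether that screw has a right- or left-hand thread: try it, and back it out as far as it goes in whichever direction it gives. Then pull the sprung selector knob outward, turn it clockwise (looking down onto the sloping top) to its next notch a sixth of a turn on, and let it snap fully home there. Leave the screw backed out and do not shift the loose things on the bench.

Things in the scene. Friction and masses are not known exactly. Their poses are not given: they have to be found in the camera images.
- gearbox: Fixed green gearbox casing, 175 x 235 x 75 mm, under a 190 x 250 mm green bolted cover, tilted on a stand. Origin on the bench under it, x from its low edge to its high edge, z up. The cover slopes 30 deg: middle at (20,0,155) mm, normal (-0.5,0,0.866) in this frame. Two controls stand square to it, 66 mm apart: lock screw at +y, selector at -y.
- screw_grip (a point): Point on the lock screw's axis, moving with it: 18 mm above its washer (60 mm across, 4 thick), 14 mm below its top, at the start 32 mm above the slope. Steel wing head: upright bar 12 mm thick, 32 high, 58 long over two round ends of 15 mm, 28 mm of flat between. z: out along the axis; y: along the bar; flats face +x and -x (up and down the slope at the start).
- lock_screw (a joint): rad, 0 = screwed down (start), + = counterclockwise seen from outside. It backs out one way only, to a stop at +1.5 or at -1.5, unmarked, changing from case to case; the other way it stops dead within 0.1. It rises 1.1 mm at 0.5 rad, 4.2 at 1.0, 9.4 at 1.5. Friction 0.07 N m; stays where left. Down, its washer overlaps the selector's dial by 4 mm, 1.5 mm above it, and stops the pull.
- selector_grip (a point): Point on the selector knob's axis, moving with it: 18 mm above its hub, 16 mm below its top, 34 mm above the slope when home. Black upright bar 14 mm thick, 34 high, 52 long, on a black hub (44 mm across, 8 high) over an aluminium dial 80 mm across. z: out along the axis; x: along the bar (up the slope at the start); the flats face +y and -y.
- selector (a joint): Turn of the selector knob in rad, + = clockwise seen from outside. First notch 0 (start), next notch 1.047, with stops at both. It turns only while pulled out 5.5 mm or more; in a notch it has less than 0.05 rad of play. Friction 0.04 N m.
- plunger (a joint): How far the selector knob is pulled out along its axis, m: 0 = home in a notch, stop at 0.0075. Its spring pulls it in with 5 N at home, 8 N fully out. Let go between notches it stays out about 0.0055; over a notch it snaps to 0.
- spanner: Bystander: steel spanner lying on the bench beside the trainer. Origin at its underside.
- bearing: Bystander: steel bearing ring, 62 mm diameter, 16 mm high, lying flat. Origin at the centre of its underside.
- oil_jar: Bystander: amber jar, 52 mm diameter, 75 mm high, standing. Origin at the centre of its underside.
- gear: Bystander: dark steel gear, 62 mm diameter, 22 mm high, lying flat. Origin at the centre of its underside.

How it is judged:
On the way, in this order (a step that is already met when the one before it is completed fails the run):
1. the lock screw is backed out (at least 1.25 rad either way) while the selector is still home in its first notch ((value of joint lock_screw above 1.25 rad or value of joint lock_screw below -1.25 rad) and value of joint selector below 0.15 rad and value of joint plunger below 0.002 m), for 0.1 s.
2. the selector knob is pulled out at least 5 mm (value of joint plunger above 0.005 m), for 0.1 s.
At the end, for the whole second after the job is handed in: The lock screw stands backed out (1.2 rad or more from its start, either way); the selector knob is in its next notch (turned 0.95 rad or more) and home (pulled out less than 1.5 mm); both are at rest ((value of joint lock_screw above 1.2 rad or value of joint lock_screw below -1.2 rad) and value of joint selector above 0.95 rad and value of joint plunger below 0.0015 m and velocity of joint selector between -0.05 and 0.05 rad/s and velocity of joint lock_screw between -0.05 and 0.05 rad/s); the robot touches nothing.
It fails at once if a bystander (spanner, bearing, oil jar or gear) is shifted by more than 20 mm (distance of any of spanner, bearing, oil_jar, gear from where it was at the start of the episode above 0.02 m).
It also fails if it takes over 61 s, if anything falls off the work surface, if the arm or the gripper's body presses on something with over 40 N, if the wrist force passes 120 N, or if a joint passes its speed limit or range.

## Working session

There is one attempt and no reset: what is moved stays moved. The work goes in short steps, Python scripts to look and compute and a shell command to move; the robot and the scene stay as the last step left them, time stands still between calls to the robot, and variables do not carry over. Pictures are saved under pics/ and viewed, on a budget of 10 in all, crops included, one or two more only if the job needs it, and the job is handed in when it is done.

```bash
ls; mkdir -p pics
python3 - <<'E'
from bench import arm
import numpy as np,cv2
s=arm.state();print({k:np.round(v,3) for k,v in s.items()})
ims=[]
for n in("top","side"):
    m=arm.camera_model(n);p,d=arm.snapshot(n);np.savez(f"pics/{n}0.npz",p=p,d=d,T=m["world_from_camera"],c=[m["fov_y"],m["cx"],m["cy"]])
    print(n,m["fov_y"],m["cx"],m["cy"],np.round(m["world_from_camera"],3).tolist())
    cv2.imwrite(f"pics/{n}0.png",p[:,:,::-1])
E
```

```text
pics
{'time_s': np.float64(0.0), 'qpos': array([ 1.039,  0.334,  0.04 ,  1.466, -0.013,  1.343, -0.058]), 'qvel': array([-0.   , -0.001, -0.001, -0.001, -0.   ,  0.001, -0.001]), 'joint_torque': array([ 1.0000e-03, -6.5637e+01,  1.3350e+00, -4.0381e+01, -6.0000e-02,
        4.5000e-02,  0.0000e+00]), 'tool_pos': array([ 0.272, -0.59 ,  0.23 ]), 'tool_rot': array([ 0.977,  0.215, -0.   , -0.001]), 'contact_force': array([-0.647, -0.029, -0.955]), 'ft_torque': array([-0.012, -0.02 ,  0.01 ]), 'opening': np.float64(0.087)}
top 42.13312272172692 273.1622696390756 210.28622534041597 [[-0.004, -0.981, 0.192, 0.365], [-1.0, 0.007, 0.014, 0.063], [-0.015, -0.191, -0.981, 1.203], [0.0, 0.0, 0.0, 1.0]]
side 45.08139620411355 289.54657223081387 211.2173878458439 [[-0.983, -0.102, 0.151, 0.389], [-0.181, 0.611, -0.771, 1.065], [-0.013, -0.785, -0.619, 0.95], [0.0, 0.0, 0.0, 1.0]]
```

View pics/top0.png

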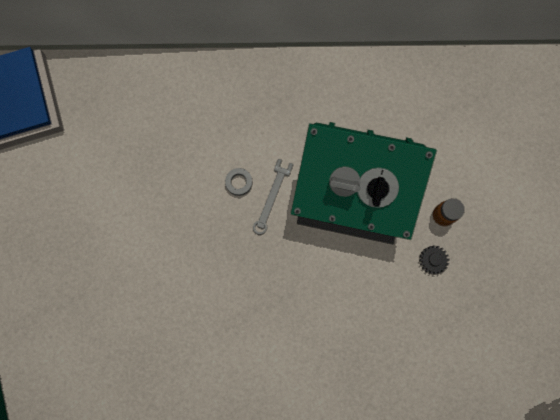

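View pics/side0.png

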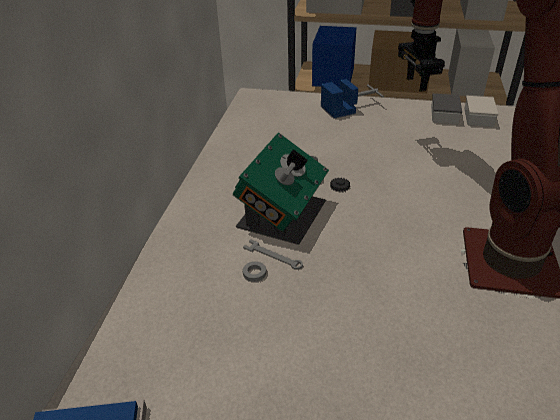

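The top view shows the cover (290–435, 122–238), the grey wing screw at (345,182) and the black knob at (377,188). High edge faces away from the robot. In the side view the trainer is at (283,185), with spanner and bearing below it and the gear at (340,185). Next I'll fit the plane.

```bash
cat > h.py <<'E'
import numpy as np,cv2
def cloud(p,d,T,c):
    f=p.shape[0]/2/np.tan(np.radians(c[0])/2)
    v,u=np.indices(d.shape)
    P=np.stack([(u-c[1])/f*d,(v-c[2])/f*d,d,np.ones_like(d)],-1)@np.asarray(T).T
    return P[...,:3]
def green(p):
    h=cv2.cvtColor(p,cv2.COLOR_RGB2HSV)
    return (abs(h[...,0].astype(int)-75)<20)&(h[...,1]>100)&(h[...,2]>40)
def fit(P):
    for _ in range(6):
        c=P.mean(0);n=np.linalg.svd(P-c,full_matrices=False)[2][2];n*=np.sign(n[2])
        r=(P-c)@n;P=P[abs(r)<max(2*r.std()*0.7,.002)]
    return c,n,P
E
python3 - <<'E'
from h import *
for nm in("top","side"):
    z=np.load(f"pics/{nm}0.npz");p,d=z["p"],z["d"]
    P=cloud(p,d,z["T"],z["c"]);m=green(p)&(d>0)
    k,l,st,_=cv2.connectedComponentsWithStats(m.astype(np.uint8))
    box=(P[...,0]>.3)&(P[...,0]<.9)&(P[...,1]>-.5)&(P[...,1]<.3)
    m&=box
    c,n,Q=fit(P[m&(P[...,2]>.09)])
    ex=-np.array([n[0],n[1],0]);ex/=np.linalg.norm(ex);ey=np.cross([0,0,1],ex);u=np.cross(ey,n)
    print(nm,m.sum(),len(Q),"tilt",np.degrees(np.arccos(n[2])),"yaw",np.degrees(np.arctan2(ex[1],ex[0])))
    ab=np.c_[(Q-c)@u,(Q-c)@ey].astype(np.float32)
    (rc,rs,ra)=cv2.minAreaRect(ab);print("rect",rc,rs,ra)
    C=c+u*rc[0]+ey*rc[1];print("cover centre",C)
    H=(P-C)@n;A=(P-C)@u;B=(P-C)@ey
    for lo,hi in((.008,.018),(.022,.04),(.04,.06)):
      for s,lab in((1,"screw"),(-1,"sel")):
        k=(d>0)&(H>lo)&(H<hi)&(abs(A)<.08)&(B*s>0)&(B*s<.09)
        if k.sum():print(lab,lo,k.sum(),"a",A[k].min(),A[k].max(),A[k].mean(),"b",B[k].min(),B[k].max(),B[k].mean(),"H",np.percentile(H[k],[50,98]))
E
```

```text
top 9571 6432 tilt 29.9359295845116 yaw -12.531512876822838
rect (-0.004090584814548492, -0.0011952295899391174) (0.24670203030109406, 0.1902642697095871) 89.8767318725586
cover centre [ 0.62342451 -0.0951225   0.15383121]
screw 0.008 435 a -0.029887772690565757 0.029224584975755374 0.0034211612102643413 b 3.004183635651091e-05 0.06141691035489411 0.03135710330697438 H [0.01392784 0.01751085]
sel 0.008 631 a -0.038434611133245 0.03923887183519183 0.003296653408579121 b -0.07289124618414272 -0.00028179203491839137 -0.0334499486144185 H [0.01012587 0.017514  ]
screw 0.022 73 a -0.00029081736117624133 0.007575513143757041 0.005580861334005281 b 0.004902650015182124 0.060907792604427934 0.03480250078775775 H [0.03159915 0.03959106]
sel 0.022 42 a -0.02233072343751837 0.026378497884289785 0.011024997990966526 b -0.040217808689844335 -0.02655419049766656 -0.029381931423989895 H [0.033177   0.03928674]
screw 0.04 205 a -0.006584305800087585 0.008612900981026905 0.0005938579315628616 b 0.00380804531587175 0.06076501126198654 0.0324491408412977 H [0.0457484  0.04971408]
sel 0.04 213 a -0.0251
[... 709 characters left out ...]
 0.01784725]
screw 0.022 33 a -0.007206308839349968 0.0071795826592499275 -0.0005736600906028618 b 0.011628958179127452 0.06350417494360994 0.049881557784048375 H [0.03187666 0.0392571 ]
sel 0.022 98 a -0.025722261604246153 0.025879465277151046 -0.0001834460349019113 b -0.034538802651735145 -0.02012884121127859 -0.02804212227524649 H [0.03114978 0.03985352]
screw 0.04 71 a -0.007446197772026512 0.006279547873975477 -0.0003222264562512629 b 0.004612739503787199 0.06337982027359994 0.035626108624839455 H [0.04572613 0.04908799]
sel 0.04 99 a -0.02574010713487193 0.025550428542957034 5.427185350973531e-05 b -0.03936817809577231 -0.022387340030174663 -0.0302498375504806 H [0.04862436 0.05264441]
```

```bash
cat >> h.py <<'E'
from scipy.spatial.transform import Rotation as R
yaw=np.radians(-12.54);ex=np.array([np.cos(yaw),np.sin(yaw),0]);ey=np.array([-ex[1],ex[0],0])
n=np.array([0,0,.866])-.5*ex;C=np.array([.6225,-.095,.1546])
SCREW=C+.033*ey+.032*n;SEL=C-.033*ey+.034*n
def to(target,ydir,s):
    """shift (cm, tool axes) and turn to bring the TCP to target with tool y along ydir"""
    M=R.from_quat(s["tool_rot"]).as_matrix();sh=M.T@(target-s["tool_pos"])*100
    v=M.T@ydir;t=np.arctan2(-v[0],v[1]);t2=t-np.sign(t)*np.pi
    return np.round(sh,2),np.round([t,t2],3)
E
python3 - <<'E'
from h import *;from bench import arm
s=arm.state();print(R.from_quat(s["tool_rot"]).as_matrix().round(3),SCREW,SEL)
print(to(SCREW+[0,0,.12]-.002*ex,ex,s))
E
```

```text
[[ 0.908  0.419 -0.001]
 [ 0.419 -0.908  0.001]
 [-0.    -0.001 -1.   ]] [ 0.61404668 -0.05931329  0.182312  ] [ 0.59874054 -0.12352171  0.184044  ]
(array([ 53.1 , -33.95,  -7.21]), array([-0.919,  2.222]))
```

```bash
python3 -m handwheel '[0,0,-4,0, 1,-0.6,-8,-0.05, 4,-2.6,-10,-0.1, 7.5,-4.8,-12,-0.15, 11,-7,-12,-0.2, 14.5,-9.3,-12,-0.25, 18,-11.5,-12,-0.3, 21.5,-13.7,-12,-0.35, 25,-16,-12,-0.4, 27,-17.2,-12,-0.4]' 123 15
python3 - <<'E'
from h import *;from bench import arm
s=arm.state();print(s["qpos"].round(3),to(SCREW+[0,0,.12]-.002*ex,ex,s))
E
```

```text
time_s: 0.93
tool_pos: [0.4477, -0.3161, 0.3506]
tool_rot: [0.913, 0.408, 0.0, -0.0]
contact_force: [0.1, -0.4, 0.4]
opening: 0.0451
[ 0.725  0.1   -0.208  1.506  0.019  1.537 -0.213] (array([30.13, -4.92,  4.86]), array([-0.512,  2.63 ]))
```

```bash
python3 -m handwheel '[3,-0.5,0,-0.06, 6.5,-1,0,-0.12, 10,-1.6,0,-0.2, 13.5,-2.2,0,-0.25, 17,-2.8,0,-0.3, 20.5,-3.3,1,-0.36, 24,-3.9,2,-0.42, 27.5,-4.5,3,-0.5, 30.1,-4.9,3,-0.512, 30.1,-4.9,3,-0.512]'
python3 - <<'E'
from h import *;from bench import arm
s=arm.state();print(s["qpos"].round(3),to(SCREW+[0,0,.005]-.002*ex,ex,s))
m=arm.camera_model("wrist");p,d=arm.snapshot("wrist");cv2.imwrite("pics/w1.png",p[:,:,::-1])
P=cloud(p,d,m["world_from_camera"],[m["fov_y"],m["cx"],m["cy"]])
H=(P-C)@n;u=np.cross(ey,n);A=(P-C)@u;B=(P-C)@ey
for sg in(1,-1):
    k=(d>0)&(H>.040)&(H<.055)&(abs(A)<.06)&(B*sg>0)&(B*sg<.075)
    if k.sum(): print(k.sum(),A[k].min(),A[k].max(),B[k].min(),B[k].max(),np.median(H[k]))
k=green(p)&(d>0)&(abs(H)<.01);print(k.sum(),np.median(H[k]))
E
```

```text
time_s: 1.77
tool_pos: [0.6131, -0.0582, 0.3188]
tool_rot: [0.78, 0.626, 0.0, -0.002]
contact_force: [-0.2, 0.2, 0.4]
opening: 0.045
[ 0.385  0.271 -0.455  1.389  0.114  1.51  -0.28 ] (array([-0.14, -0.05, 13.15]), array([ 2.00e-03, -3.14e+00]))
851 -0.0062044108195922695 0.008429827932472676 0.004140015208877633 0.06147930806772693 0.046452909058046665
744 -0.024799378844946873 0.02695230054516129 -0.03982418177293948 -0.02574658700551697 0.05004781294617735
22436 0.0007396198262085245
```

View pics/w1.png

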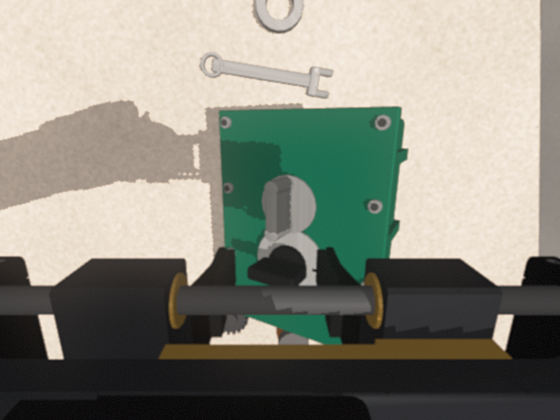

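The close view agrees with the measured positions to about 1 mm: the wing is at (285,205) and the knob is hidden behind the fingers at (290,260). I'll descend and grip.

```bash
python3 -m handwheel '[-0.1,0,3,0, -0.1,0,6,0, -0.1,0,9,0, -0.1,0,11,0, -0.1,0,12,0, -0.1,0,12.6,0, -0.1,0,13,0, -0.1,0,13.1,0, -0.1,0,13.1,0, -0.1,0,13.1,0]'; python3 -m handwheel '[0,0,0,0, 0,0,0,0, 0,0,0,0, 0,0,0,0, 0,0,0,0, 0,0,0,0, 0,0,0,0, 0,0,0,0, 0,0,0,0, 0,0,0,0]' 230 15
python3 - <<'E'
from bench import arm
s=arm.state();print(s["tool_pos"].round(4),s["contact_force"].round(2),s["ft_torque"].round(3),s["opening"],s["qpos"].round(3))
E
```

```text
time_s: 2.65
tool_pos: [0.6122, -0.0661, 0.1908]
tool_rot: [0.782, 0.623, 0.001, 0.001]
contact_force: [0.4, -0.7, -0.0]
opening: 0.0454
time_s: 3.48
tool_pos: [0.6114, -0.066, 0.1896]
tool_rot: [0.782, 0.623, -0.0, -0.0]
contact_force: [-3.1, 0.9, 3.2]
opening: 0.0183
[ 0.6114 -0.066   0.1896] [-3.08  0.88  3.16] [ 0.146  0.765 -0.01 ] 0.01830004747427642 [ 0.395  0.323 -0.445  1.589  0.144  1.263 -0.3  ]
```

Grip centre is 7 mm off along the bar, because of command lag. I'll loosen, shift and re-grip.

```bash
python3 -m handwheel '[0,0,0,0, 0,0,0,0, 0.3,0,0,0, 0.6,0,0,0, 0.7,0,0,0, 0.7,0,0,0, 0.7,0,0,0, 0.7,0,0,0, 0.7,0,0,0, 0.7,0,0,0]' 150
python3 - <<'E'
from h import *
from bench import arm
s=arm.state();print(s["contact_force"].round(2),s["ft_torque"].round(3));print(to(SCREW+[0,0,.005]-.002*ex,ex,s))
E
python3 -m handwheel '[0,0,0,0, 0,0,0,0, 0,0,0,0, 0,0,0,0, 0,0,0,0, 0,0,0,0, 0,0,0,0, 0,0,0,0, 0,0,0,0, 0,0,0,0]' 230 15
python3 - <<'E'
from h import *
from bench import arm
s=arm.state();print(s["contact_force"].round(2),s["ft_torque"].round(3));print(to(SCREW+[0,0,.005]-.002*ex,ex,s))
E
```

```text
time_s: 4.32
tool_pos: [0.6132, -0.0593, 0.1896]
tool_rot: [0.782, 0.623, 0.0, 0.0]
contact_force: [-0.2, -0.6, 1.1]
opening: 0.0358
[-0.21 -0.65  1.08] [-0.024 -0.036 -0.028]
(array([ 0.02, -0.12,  0.23]), array([-0.007,  3.134]))
time_s: 5.15
tool_pos: [0.613, -0.0592, 0.1896]
tool_rot: [0.782, 0.623, -0.0, -0.0]
contact_force: [-3.4, 0.6, 3.1]
opening: 0.0184
[-3.37  0.6   3.14] [0.05  0.792 0.   ]
(array([ 0.01, -0.09,  0.23]), array([-0.007,  3.134]))
```

```bash
python3 -m handwheel '[0,0,0,-0.04, 0,0,0,-0.08, 0,0,0,-0.12, 0,0,0,-0.16, 0,0,0,-0.2, 0,0,0,-0.23, 0,0,0,-0.23, 0,0,0,-0.23, 0,0,0,-0.23, 0,0,0,-0.23]'
python3 - <<'E'
from h import *
from bench import arm
s=arm.state();print(s["contact_force"].round(2),s["ft_torque"].round(3),s["qpos"].round(3),s["opening"]);print(to(SCREW,ex,s))
E
```

```text
time_s: 5.98
tool_pos: [0.6129, -0.0589, 0.1899]
tool_rot: [0.706, 0.709, -0.0, -0.0]
contact_force: [-4.9, 1.3, 5.3]
opening: 0.0178
[-4.91  1.28  5.28] [ 0.195  1.106 -0.142] [ 0.412  0.329 -0.482  1.585  0.157  1.266 -0.092] 0.017767775674274174
(array([-0.04,  0.11,  0.76]), array([ 0.223, -2.919]))
```

```bash
python3 -m handwheel '[0,0,0,-0.05, 0,0,0,-0.1, 0,0,0,-0.15, 0,0,0,-0.2, 0,0,0,-0.25, 0,0,0,-0.25, 0,0,0,-0.25, 0,0,0,-0.25, 0,0,0,-0.25, 0,0,0,-0.25]'
python3 - <<'E'
from h import *
from bench import arm
s=arm.state();print(s["contact_force"].round(2),s["ft_torque"].round(3),s["qpos"].round(3),s["opening"]);print(to(SCREW,ex,s))
p,d=arm.snapshot("wrist");cv2.imwrite("pics/w2.png",p[:,:,::-1])
E
```

```text
time_s: 6.82
tool_pos: [0.6125, -0.0589, 0.1903]
tool_rot: [0.612, 0.791, -0.0, -0.0]
contact_force: [-8.3, 2.0, 9.9]
opening: 0.0178
[-8.32  2.03  9.9 ] [ 0.214  1.83  -0.079] [ 0.44   0.335 -0.519  1.584  0.171  1.27   0.148] 0.017794825752682604
(array([-0.08,  0.14,  0.8 ]), array([ 0.473, -2.669]))
```

View pics/w2.png

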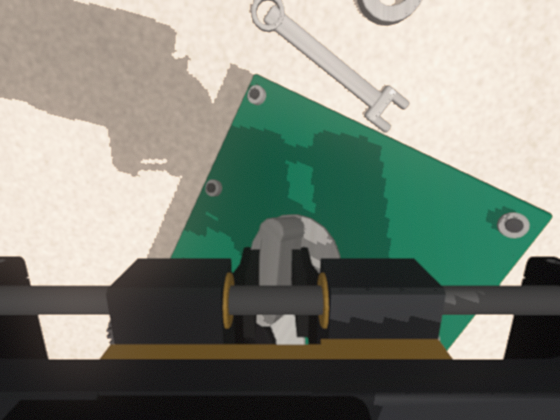

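The picture shows the wing at (275,270) still parallel to the pads while the cover has turned about 27° relative to the tool. So the screw gives counterclockwise. I'll continue while following its rise.

```bash
python3 -m handwheel '[0.01,-0.02,-0.05,-0.06, 0.02,-0.04,-0.08,-0.12, 0.03,-0.06,-0.12,-0.18, 0.04,-0.08,-0.16,-0.24, 0.05,-0.1,-0.2,-0.3, 0.06,-0.12,-0.24,-0.36, 0.07,-0.14,-0.28,-0.42, 0.08,-0.16,-0.33,-0.48, 0.09,-0.18,-0.36,-0.5, 0.09,-0.18,-0.36,-0.5]'
python3 - <<'E'
from h import *
from bench import arm
s=arm.state();print(s["contact_force"].round(2),s["ft_torque"].round(3),s["qpos"].round(3),s["opening"]);print(to(SCREW+.0094*n+[0,0,.003],ex,s))
E
```

```text
time_s: 7.7
tool_pos: [0.6105, -0.0591, 0.1933]
tool_rot: [0.397, 0.918, -0.0, -0.001]
contact_force: [-7.3, -0.4, 5.7]
opening: 0.0153
[-7.25 -0.37  5.68] [ 0.048  1.409 -0.136] [ 0.501  0.342 -0.596  1.582  0.198  1.28   0.63 ] 0.01531939186043271
(array([ 0.13, -0.02, -0.01]), array([ 0.974, -2.168]))
```

```bash
python3 -m handwheel '[0.02,-0.01,-0.04,-0.06, 0.05,-0.03,-0.1,-0.12, 0.07,-0.05,-0.15,-0.18, 0.09,-0.06,-0.2,-0.24, 0.12,-0.08,-0.25,-0.3, 0.14,-0.1,-0.3,-0.36, 0.16,-0.12,-0.36,-0.42, 0.18,-0.14,-0.4,-0.48, 0.2,-0.14,-0.45,-0.54, 0.2,-0.14,-0.45,-0.54]'
python3 - <<'E'
from h import *
from bench import arm
s=arm.state();print(s["contact_force"].round(2),s["ft_torque"].round(3),s["qpos"].round(3),s["opening"]);print(to(SCREW+.0094*n+[0,0,.003],ex,s))
E
python3 -m handwheel '[0,0,0,-0.03, 0,0,0,-0.06, 0,0,0,-0.06, 0,0,0,-0.06, 0,0,0,-0.06, 0,0,0,-0.06, 0,0,0,-0.06, 0,0,0,-0.06, 0,0,0,-0.06, 0,0,0,-0.06]'
python3 - <<'E'
from h import *
from bench import arm
s=arm.state();print(s["contact_force"].round(2),s["ft_torque"].round(3),s["qpos"].round(3),s["opening"]);print(to(SCREW+.0094*n+[0,0,.003],ex,s))
E
```

```text
time_s: 8.53
tool_pos: [0.6087, -0.0588, 0.198]
tool_rot: [0.136, 0.991, -0.0, -0.0]
contact_force: [-5.3, -1.7, 4.8]
opening: 0.0121
[-5.29 -1.68  4.75] [ 0.049  0.889 -0.134] [ 0.568  0.352 -0.683  1.578  0.229  1.293  1.149] 0.012140118095010475
(array([-0.06,  0.07,  0.45]), array([ 1.516, -1.626]))
time_s: 9.37
tool_pos: [0.6088, -0.059, 0.1979]
tool_rot: [0.109, 0.994, -0.0, 0.0]
contact_force: [-4.5, -1.6, 4.9]
opening: 0.0125
[-4.48 -1.59  4.9 ] [-0.172  0.757 -0.332] [ 0.575  0.354 -0.692  1.578  0.233  1.294  1.202] 0.012499425864373677
(array([-0.05,  0.08,  0.45]), array([ 1.571, -1.571]))
```

It's at the stop (torque 0.33, opening equal to the bar). I'll release, lift and go over to the selector.

```bash
python3 -m handwheel '[0,0,0,0.05, 0,0,0,0.05, 0,0,0,0.05, 0,0,0,0.05, 0,0,-1,0.05, 0,0,-3,0.05, 0,0,-6,0.05, 0,-1,-9,0.05, 0,-4,-9,0.05, 0,-6.6,-9,0.05]' 150 ; python3 -m handwheel '[0,0,0,0, 0,0,0,0, 0,0,0,0, 0,0,0,0, 0,0,0,0, 0,0,0,0, 0,0,0,0, 0,0,0,0, 0,0,0,0, 0,0,0,0]'
python3 - <<'E'
from h import *;from bench import arm
s=arm.state();print(s["qpos"].round(3),to(SEL-[0,0,.002],ey,s))
u=np.cross(ey,n)
for nm in("top","wrist"):
    m=arm.camera_model(nm);p,d=arm.snapshot(nm)
    P=cloud(p,d,m["world_from_camera"],[m["fov_y"],m["cx"],m["cy"]])
    H=(P-C)@n;A=(P-C)@u;B=(P-C)@ey
    for sg in(1,-1):
        k=(d>0)&(H>.044)&(H<.062)&(abs(A)<.06)&(B*sg>.005)&(B*sg<.075)
        if k.sum(): print(nm,sg,k.sum(),A[k].min(),A[k].max(),B[k].min(),B[k].max(),np.median(H[k]))
cv2.imwrite("pics/w3.png",p[:,:,::-1])
E
```

```text
time_s: 10.2
tool_pos: [0.5957, -0.1225, 0.2909]
tool_rot: [0.131, 0.991, -0.0, 0.002]
contact_force: [0.3, -1.5, -0.7]
opening: 0.036
time_s: 11.03
tool_pos: [0.5946, -0.1226, 0.2876]
tool_rot: [0.133, 0.991, 0.0, -0.0]
contact_force: [-1.0, -0.7, -0.3]
opening: 0.0355
[ 0.663  0.29  -0.667  1.459  0.179  1.454  1.3  ] (array([-0.42,  0.02, 10.56]), array([-0.048,  3.094]))
top 1 176 -0.027928747360216867 0.021146681709041926 0.024198493541060063 0.04083829979253667 0.053930688153132345
top -1 151 -0.02485885102759989 0.026668230861819107 -0.040574741381075266 -0.026551221450387144 0.048684433026417256
wrist 1 1291 -0.02736560656674058 0.02962170872016537 0.02337189927710171 0.040975920723579404 0.055762097489935464
wrist -1 1066 -0.025360282044031804 0.02665308954585782 -0.04038387606924176 -0.02632751735405135 0.05051007930067267
```

View pics/w3.png

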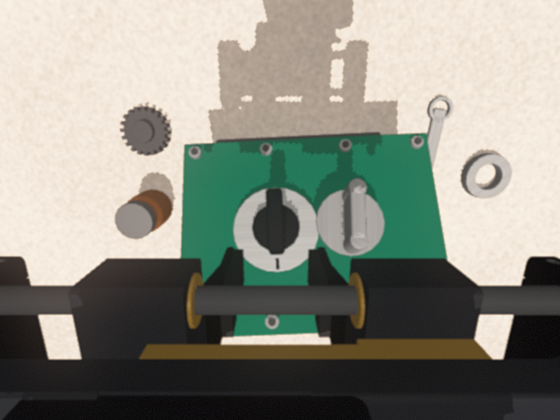

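The screw's bar at (357,215) now runs up the slope, with its top 9.3 mm higher, so it is fully out. The selector at (275,222) is still home. Descending onto it.

```bash
python3 -m handwheel '[-0.2,0,3,-0.02, -0.4,0,6,-0.05, -0.4,0,7.5,-0.05, -0.4,0,8.5,-0.05, -0.4,0,9.3,-0.05, -0.4,0,10,-0.05, -0.4,0,10.3,-0.05, -0.4,0,10.5,-0.05, -0.4,0,10.5,-0.05, -0.4,0,10.5,-0.05]'
python3 - <<'E'
from h import *
from bench import arm
s=arm.state();print(s["contact_force"].round(2),to(SEL-[0,0,.002],ey,s))
E
python3 -m handwheel '[0,0,0,0, 0,0,0,0, 0,0,0,0, 0,0,0,0, 0,0,0,0, 0,0,0,0, 0,0,0,0, 0,0,0,0, 0,0,0,0, 0,0,0,0]' 240 35
python3 - <<'E'
from h import *
from bench import arm
s=arm.state();print(s["contact_force"].round(2),s["ft_torque"].round(3),s["opening"],to(SEL-[0,0,.002],ey,s))
E
```

```text
time_s: 11.97
tool_pos: [0.5989, -0.1238, 0.1834]
tool_rot: [0.108, 0.994, -0.0, 0.0]
contact_force: [-0.3, 0.2, -0.2]
opening: 0.036
[-0.35  0.22 -0.19] (array([0.02, 0.02, 0.13]), array([ 2.00e-03, -3.14e+00]))
time_s: 12.8
tool_pos: [0.5985, -0.1241, 0.1828]
tool_rot: [0.108, 0.994, -0.0, 0.0]
contact_force: [-1.6, -2.6, 3.2]
opening: 0.0135
[-1.61 -2.65  3.15] [-0.289  0.177 -0.041] 0.01351313650648747 (array([-0.01,  0.06,  0.08]), array([ 2.00e-03, -3.14e+00]))
```

```bash
python3 -m handwheel '[0.05,0,-0.09,0, 0.1,0,-0.17,0, 0.15,0,-0.26,0, 0.2,0,-0.35,0, 0.25,0,-0.43,0, 0.3,0,-0.52,0, 0.35,0,-0.61,0, 0.4,0,-0.7,0, 0.42,0,-0.73,0, 0.42,0,-0.73,0]'
python3 - <<'E'
from h import *
from bench import arm
s=arm.state();print(s["contact_force"].round(2),s["contact_force"]@n,s["ft_torque"].round(3),s["opening"],to(SEL-[0,0,.002],ey,s))
E
```

```text
time_s: 13.63
tool_pos: [0.5947, -0.1232, 0.1894]
tool_rot: [0.108, 0.994, 0.0, 0.0]
contact_force: [5.4, -2.5, -5.7]
opening: 0.0137
[ 5.45 -2.52 -5.7 ] -7.870809705774919 [-0.595 -1.339 -0.122] 0.013663331862993974 (array([-0.4 ,  0.06,  0.74]), array([ 2.00e-03, -3.14e+00]))
```

```bash
python3 -m handwheel '[0,0,0,0.05, 0,0,0,0.1, 0,0,0,0.15, 0,0,0,0.2, 0,0,0,0.25, 0,0,0,0.3, 0,0,0,0.35, 0,0,0,0.4, 0,0,0,0.4, 0,0,0,0.4]'
python3 - <<'E'
from h import *
from bench import arm
s=arm.state();print(s["contact_force"].round(2),s["contact_force"]@n,s["ft_torque"].round(3),s["opening"],s["qpos"].round(2),to(SEL-[0,0,.002],ey,s))
E
```

```text
time_s: 14.47
tool_pos: [0.5949, -0.1219, 0.1895]
tool_rot: [0.303, 0.953, 0.001, 0.0]
contact_force: [4.6, -1.3, -6.9]
opening: 0.0165
[ 4.61 -1.29 -6.9 ] -8.359235769977651 [ 0.505 -1.682  0.415] 0.016471070957135618 [ 0.62  0.33 -0.6   1.6   0.19  1.27  0.94] (array([-0.4 ,  0.09,  0.75]), array([-0.396,  2.745]))
```

Turning freely and still holding at −8 N. Continue to 1.15.

```bash
python3 -m handwheel '[0,0,0,0.08, 0,0,0,0.16, 0,0,0,0.24, 0,0,0,0.32, 0,0,0,0.4, 0,0,0,0.48, 0,0,0,0.56, 0,0,0,0.64, 0,0,0,0.72, 0,0,0,0.76]';  python3 - <<'E'
from h import *
from bench import arm
s=arm.state();print(s["contact_force"].round(2),s["contact_force"]@n,s["ft_torque"].round(3),s["opening"],s["qpos"].round(2),to(SEL-[0,0,.002],ey,s))
u=np.cross(ey,n)
m=arm.camera_model("top");p,d=arm.snapshot("top");p2,_=arm.snapshot("wrist");cv2.imwrite("pics/w4.png",p2[:,:,::-1])
E
```

```text
time_s: 15.3
tool_pos: [0.5957, -0.12, 0.1902]
tool_rot: [0.636, 0.772, 0.002, 0.0]
contact_force: [5.9, 4.7, -5.2]
opening: 0.0208
[ 5.91  4.67 -5.18] -6.864439217616646 [ 1.331 -2.074  0.546] 0.02078310380614984 [ 0.53  0.31 -0.49  1.61  0.15  1.26  0.2 ] (array([-0.41,  0.23,  0.82]), array([-1.159,  1.983]))
```

View pics/w4.png

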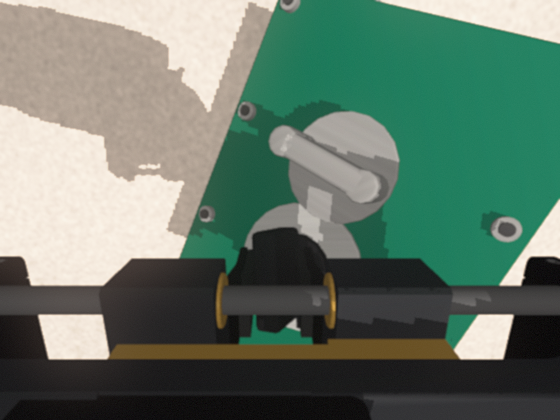

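The knob bar at (285,280) is still parallel to the pads, and the torque suggests it is against its stop. Releasing, then lifting.

```bash
python3 -m handwheel '[0,0,0,0, 0,0,0,0, 0,0,0,0, 0,0,0,0, 0,0,0,0, 0,0,-1,0, 0,0,-3,0, 0,0,-6,0, 0,0,-9,0, 0,0,-12,0]' 120; python3 -m handwheel '[0,0,-2,0, 0,0,-2,0, 0,0,-2,0, 0,0,-2,0, 0,0,-2,0, 0,0,-2,0, 0,0,-2,0, 0,0,-2,0, 0,0,-2,0, 0,0,-2,0]'
python3 - <<'E'
from h import *;from bench import arm
u=np.cross(ey,n)
for nm in("top","wrist","side"):
    m=arm.camera_model(nm);p,d=arm.snapshot(nm)
    if nm=="wrist":cv2.imwrite("pics/w5.png",p[:,:,::-1])
    P=cloud(p,d,m["world_from_camera"],[m["fov_y"],m["cx"],m["cy"]])
    H=(P-C)@n;A=(P-C)@u;B=(P-C)@ey
    for sg in(1,-1):
        k=(d>0)&(H>.044)&(H<.065)&(abs(A)<.06)&(B*sg>.002)&(B*sg<.065)
        if k.sum()<20: continue
        X=np.c_[A[k],B[k]].astype(np.float32);r=cv2.minAreaRect(X)
        _,_,v=np.linalg.svd(X-X.mean(0));print(nm,sg,k.sum(),"dir deg (from u to ey)",np.degrees(np.arctan(v[0,1]/v[0,0])),np.round(r[0],4),np.round(r[1],4),np.percentile(H[k],[50,80]).round(4))
    for nmz,lo,hi,rad0,rad1 in(("dial",.005,.02,.025,.038),):
        rr=np.hypot(A,B+.033);k=(d>0)&(rr>rad0)&(rr<rad1)&(H>lo)&(H<hi)&(B<-.01);print(nmz,k.sum(),np.median(H[k]))
E
```

```text
time_s: 16.23
tool_pos: [0.594, -0.1229, 0.3121]
tool_rot: [0.635, 0.772, -0.0, -0.0]
contact_force: [0.8, -0.1, 0.1]
opening: 0.0457
time_s: 17.07
tool_pos: [0.5944, -0.1229, 0.3298]
tool_rot: [0.635, 0.772, -0.0, -0.0]
contact_force: [0.1, 0.7, -0.0]
opening: 0.0459
top 1 206 dir deg (from u to ey) -4.126776 [0.0005 0.0323] [0.0144 0.058 ] [0.0538 0.0554]
top -1 137 dir deg (from u to ey) -58.85589 [-0.0035 -0.0264] [0.0152 0.0348] [0.0482 0.0499]
dial 237 0.007318551224368223
wrist 1 955 dir deg (from u to ey) -4.1678143 [0.001  0.0326] [0.0146 0.058 ] [0.0558 0.0565]
wrist -1 823 dir deg (from u to ey) -60.21405 [ 0.0012 -0.0331] [0.014  0.0517] [0.0503 0.0511]
dial 1116 0.009369061168092763
side 1 133 dir deg (from u to ey) -3.2822073 [-0.0005  0.0325] [0.0195 0.0579] [0.054  0.0565]
side -1 76 dir deg (from u to ey) -59.645184 [-0.0004 -0.0307] [0.0177 0.0519] [0.0496 0.052 ]
dial 85 0.009734225489382636
```

View pics/w5.png

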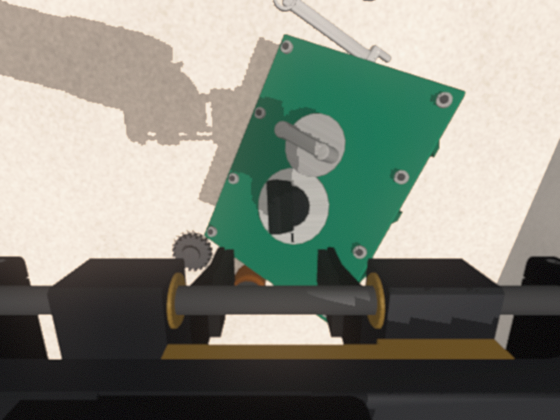

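The knob stands at 60° clockwise with its top at the home height. The screw is at 86° and raised, and the arm is clear and still.

Run:
```python
from bench import arm
print(arm.state()["qvel"].round(3));print(arm.hand_in())
```

```text
[-0.001 -0.001  0.    -0.    -0.    -0.    -0.   ]
the job is handed in; nothing more can be done
None
```

The job is done and handed in at about 17 s on the robot's clock; no verdict was reported.

**Lock screw:** It gave counterclockwise. I backed it out to its stop, where it now stands at about 86° (1.5 rad), with its bar about 9 mm higher than at the start.

**Selector:** I gripped the knob, pulled it out about 7.5 mm against roughly 8 N, turned it clockwise and let it go.

**Last checks:**
- **Knob angle:** the three cameras put it at 59–60° clockwise, in the next notch.
- **Knob home:** its top is 50.3 mm above the slope in the wrist view, against 50.5 mm when home before the pull. The other two views agree within 2 mm.
- **Arm:** it was clear of everything and at rest.
- **Bystanders:** I never went near the loose items. I judged them by eye only and saw nothing shifted in the later pictures, but I did not measure their positions again at the end.

**Problem fixed on the way:** the first grip on the screw sat 7 mm off along the bar because the arm was still settling. I loosened, shifted and gripped again before turning.

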